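# Dispense one earplug case for the next scanner patient

## Robot

A 6-joint arm with a two-finger parallel gripper is mounted at the origin on the work surface. World frame = base frame: x ahead of the robot, y to its left, z up, the work surface at z = 0. Lengths are in m, angles in degrees, forces in N, time in s.
With the tool pointing down it reaches from about 0.4 to 0.825 m from the base axis. Payload 7 kg.
Tool frame: the origin (TCP) lies midway between the tips of the shut fingers; the grasp point (between the pads) lies 19 mm behind it; z points along the fingers, y is the line along which they close (so a half turn about z gives the same grasp; the last joint's range is limited). The gripper opens to 88 mm and grips with 3 to 60 N. Pads are 19 mm wide; open, the fingers measure 130 mm over their backs; the gripper's body (78 mm by 193 mm) begins 47 mm behind the grasp point.
Start: joints at [83.142, 20.546, 0.682, 0, -70.136, -16.507], TCP at [0.268, 0.62, 0.227] pointing down, gripper open.
Joint ranges: [-176.03, 176.03], [-82.01, 121.73], [-58.28, 71.71], [-173.87, 95.51], [-174.79, -0.11], [-173.66, 173.66]. Speed limits (degrees/s): [136.94, 136.94, 172.46, 180, 180, 180].

## Interface

Orientations are given as [roll, pitch, yaw] about the fixed x, y, z axes, in that order (R = Rz(yaw) Ry(pitch) Rx(roll)).
In Python, from plant import ctrl gives the robot as it stands.
- The arm moves only by the tool arm_command, never from a script. Its argument "steps" is a list of rows, each an object with "translation": the shift along the tool's x, y, z in mm, a list of three; "rotation": the turn, a rotation vector about the tool's x, y, z in units of 5 degrees (1.0 is 5 degrees), a list of three; "claw": the finger opening in mm, from 0 to 87.6. In form: [{"translation": [x, y, z], "rotation": [rx, ry, rz], "claw": claw}, ...]. A call has 1 to 5 rows; each row is the pose to reach, as a shift and turn from the pose commanded when the call began, along the tool's axes at that moment; what a row does not reach only later rows make up. A row lasts 1/10 s, in which the tool goes at most 50 mm and 8.59 degrees, less where a joint would pass 70% of its speed; a pose out of reach is approached as far as the arm can. A call with a gripper value outside its range is refused whole. The fingers move at their own pace and stop on an object; the grip force is fixed at half the most. Time passes only in rows, so rows that repeat a pose let the fingers close. It gives the time, the measured TCP pose, the force, the opening and the grip force at its end, in the units of the state.
- ctrl.get_obs(): the state, without advancing time (a new reading comes with each control period).
- ctrl.snapshot(name): name is "scene" or "top" or "wrist"; returns (picture, depth): 420x560x3 uint8, red, green, blue; 420x560 float32, m along the optical axis (not along the pixel's ray), 0 where there is no reading.
- ctrl.calibration(name): a dict with "vertical_fov" (degrees; the focal length in pixels is half the picture's height over the tangent of half this angle, whatever the lens; pixels are square), "cx", "cy" (the principal point, pixels), "k1" (the pictures are not rectified: a ray, as slopes to the right and down, at radius r is drawn at 1 + k1 r^2 times it, then the intrinsics apply), "rvec" (rotation vector, rad) and "tvec" (3), from world to camera coordinates, as OpenCV has them; the wrist camera has in their place "hand_eye" (4x4, takes a point from camera to tool coordinates, whose origin is the TCP and whose axes are the flange's). Camera axes: x right, y down, z forward; pixel columns grow to the right and rows downward; lengths in m; the calibration is good to about 2 mm. A picture is of the moment at which its call begins: read the wrist's pose just before it. calibration takes no time and is no camera call.
- ctrl.close_job(): hands the job in; it is judged then, once.
The state is a dict: "clock": time; "joint_pos": joint angles; "qvel": joint speeds; "tau": joint torques, N m; "tool_pos": TCP position; "orientation": TCP orientation; "force": force on the tool from outside, world axes, zero at the start; "moment": the same for the moment, N m; "opening": finger opening in m; "gripper_force": force on a finger pad.
Only numpy, scipy, OpenCV 4.12 (cv2) and the standard library are available. Lean on these libraries where they do the work, as an engineer would, in place of code of your own. Each camera call takes 0.05 s, during which the arm holds its last target. There are 200 camera calls.

## Task

Press the dispenser's plunger right down once and let it come back up, so that a single earplug case is ejected onto the desk. Then, with the fingertips, slide that case aside across the desk until it rests flat and wholly on the taped-down hand-over sheet. Never lift the case or tip it over, leave the other cases in the dispenser, and leave the rest of the desk, including the locker key on the sheet, undisturbed.

Things in the scene. Friction and masses are not known exactly. Their poses are not given: they have to be found in the camera images.
- dispenser: Earplug-case dispenser fixed to the desk: aluminium base 4 mm thick, 58 mm wide, from local x -24 to +95 mm; square open-topped magazine, 45 mm wide, top at 68 mm, clear in front, over its front end; white crank housing (local x +24 to +95 mm, 50 mm wide, top at 52 mm) behind. Origin: at desk height on the magazine's axis; z up; local -x is the front, to which the mouth opens.
- plunger_top (a point): Centre of the top of the plunger's round black cap (diameter 34 mm), which stands over the housing at local x = +60 mm of the dispenser; 86 mm above the desk when up, 60 mm when fully down. Press it straight down. Moves with the cap.
- plunger (a joint): Plunger travel in m: 0 up, 0.026 fully down (hard stop). Spring return: it starts to move at about 2 N, about 5 N holds it at the bottom, and pressing quickly takes a few N more; it comes back up by itself when let go.
- mouth (a point): Middle of the mouth, at the magazine's front face (local x -22 mm of the dispenser), at floor height, 4 mm above the desk; the opening is 19 mm high. A full press pushes the lowest case straight out along the dispenser's -x and leaves it lying on the desk, its centre 34 mm in front of this point after a slow press (0.05 m/s); a quick one shoots it further, up to some 80 mm at 0.25 m/s.
- case1: The lowest of the four equal earplug cases in the magazine, the one that comes out: white plastic disc, diameter 36 mm, height 14 mm, about 15 g. Origin: centre of its underside; z is its axis. It starts on the magazine's floor, 4 mm above the desk, and slides on the desk when pushed.
- case2: The second case from the bottom, the same as case1. It drops 14 mm to the magazine floor once the plunger is back up, and must stay in the magazine: another full press would eject it too. Origin: centre of its underside.
- case3: The third case from the bottom, the same; stays in the magazine. Origin: centre of its underside.
- case4: The top case, the same; stays in the magazine. Origin: centre of its underside.
- sheet: Laminated paper hand-over sheet (A5, white with a thin grey border line) taped flat to the desk by its corners, 210 mm along its x and 148 mm along its y, less than 1 mm thick and with no edge to catch on. It lies to the left or to the right of the dispenser. Origin: its centre. The locker key lies near its +x end, about 75 mm from the centre, and the rest is free.
- key: Locker key with a round grey tag, 74 mm long and 4 mm thick, loose, lying across the sheet near its +x end. Origin: near its middle, underside; x along the key.
- phone: Black smartphone, 152 (x) x 74 (y) x 9 mm, loose, on the other side of the dispenser from the sheet. Origin: centre of its underside.
- stamp: Wooden hand stamp, foot 28 x 52 mm, 66 mm tall, loose. Origin: centre of its underside.
- mouse: White computer mouse, about 105 x 60 x 34 mm, loose. Origin: its underside, near the middle.
- remote: White remote handset, 175 x 50 x 20 mm, loose. Origin: centre of its underside.
- mug: White mug, diameter 80 mm, 95 mm tall, with a handle, loose. Origin: centre of its underside.
- penpot: Black square pen pot, 75 mm wide, 95 mm tall, with pens and a ruler up to 195 mm, loose. Origin: centre of its underside.
- sanitiser: Clear pump bottle, diameter 64 mm, 175 mm tall, loose. Origin: centre of its underside.
There are look-alikes about, which are no part of the job. Leave any orange or yellow look-alike of the case4 alone.

How it is judged:
By the outcome, as a careful person would: the job done as asked, in the order asked, and still so for the second after the job is handed in, with the robot touching nothing.
It also fails if it takes over 64 s, if anything falls off the work surface, if the arm or the gripper's body presses on something with over 40 N, if the wrist force passes 120 N, or if a joint passes its speed limit or range.

## Working session

There is one attempt and no reset: what is moved stays moved. The work goes in short steps, Python scripts to look and compute and a tool call to move; the robot and the scene stay as the last step left them, time stands still between calls to the robot, and variables do not carry over. Pictures are saved under pics/ and viewed, at most 10 in all, crops included, and the job is handed in when it is done.

Besides the shell and the picture viewer there is one more tool, called as name(argument=value, ...), one argument or row to a line, values as JSON. arm_command: Moves the arm, as the interface text tells. Its arguments: {"type":"object","properties":{"steps":{"type":"array"}},"required":["steps"]}

```bash
mkdir -p pics
cat > h.py <<'E'
import numpy as np, cv2
from plant import ctrl
from scipy.spatial.transform import Rotation as R
def cam(n):
    c=ctrl.calibration(n); f=210/np.tan(np.radians(c["vertical_fov"])/2)
    if "rvec" in c:
        Rm=cv2.Rodrigues(np.array(c["rvec"],float))[0]; t=np.array(c["tvec"],float).ravel()
        return c,f,Rm.T,-Rm.T@t
    o=ctrl.get_obs(); H=np.array(c["hand_eye"]); Rt=R.from_euler('xyz',o["orientation"],degrees=True).as_matrix()
    return c,f,Rt@H[:3,:3],Rt@H[:3,3]+np.array(o["tool_pos"])
def slopes(C,uv):
    c,f=C[:2]; K=np.array([[f,0,c["cx"]],[0,f,c["cy"]],[0,0,1]])
    d=(np.atleast_2d(np.array(uv,float))-[c["cx"],c["cy"]])/f
    s=d.copy()
    for _ in range(20): s=d/(1+c["k1"]*(s**2).sum(1,keepdims=True))
    return np.c_[s,np.ones(len(s))]
def onplane(C,uv,z):
    D=slopes(C,uv)@C[2].T; return C[3]+D*((z-C[3][2])/D[:,2:3])
def bydepth(C,uv,dep):
    return C[3]+(slopes(C,uv)*np.array(dep).reshape(-1,1))@C[2].T
def shot(n,name):
    C=cam(n); p,d=ctrl.snapshot(n); cv2.imwrite(f"pics/{name}.png",p[:,:,::-1]); np.save(f"pics/{name}.npy",d); return C,p,d
E
python3 - <<'E'
from h import *
C,p,d=shot("scene","s0");C2,p2,d2=shot("top","t0")
cv2.imwrite("pics/st.png",cv2.resize(p2,(784,588))[:,:,::-1])
print(C[3],C2[3],ctrl.get_obs())
print(C2[0])
E
```

```text
[ 1.42439902 -0.41765656  0.74028497] [0.50857785 0.00305973 1.22853109] {'clock': 0.1, 'joint_pos': array([ 8.31427044e+01,  2.05871980e+01,  6.39349059e-01, -1.83802848e-02,
       -7.01356099e+01, -1.65060509e+01]), 'qvel': array([ 0.00471777, -0.01649269,  0.17029681,  0.12660116, -0.05552269,
       -0.0708014 ]), 'tau': array([-3.65110136e-04, -5.84164202e+01,  2.93751383e+01,  7.01557830e+00,
        1.02283160e-02, -4.88331773e-05]), 'tool_pos': array([0.26753538, 0.6192429 , 0.22571833]), 'orientation': array([ 1.79915071e+02, -7.14679326e-03, -2.33695992e+01]), 'force': array([-1.27846267,  0.69849556, -0.25930508]), 'moment': array([ 0.00462487, -0.02540458,  0.01323108]), 'gripper_force': 0.0, 'opening': 0.08774767784726252}
{'vertical_fov': 49.919410332629255, 'cx': 283.2077745469681, 'cy': 213.2828383681911, 'k1': 0.030856122538302583, 'rvec': array([ 2.19986798, -2.15027177,  0.06795337]), 'tvec': array([0.00789083, 0.60161721, 1.18572505])}
```

View pics/st.png

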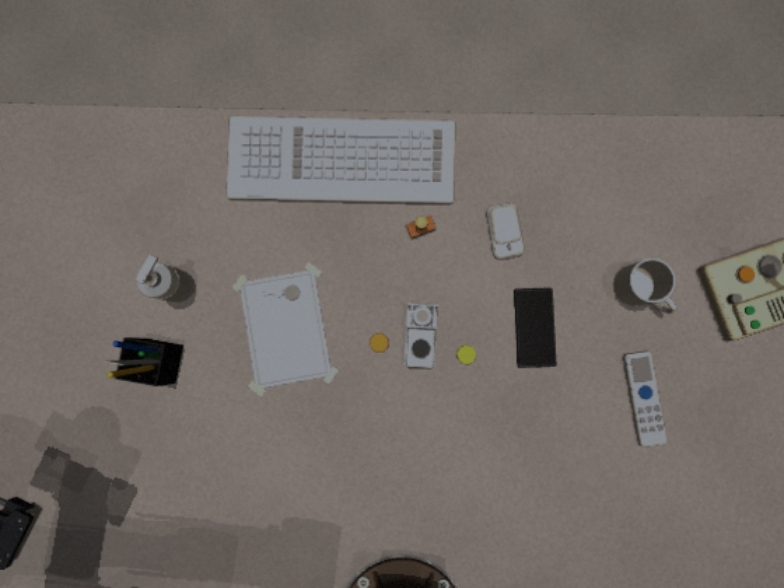

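View pics/s0.png

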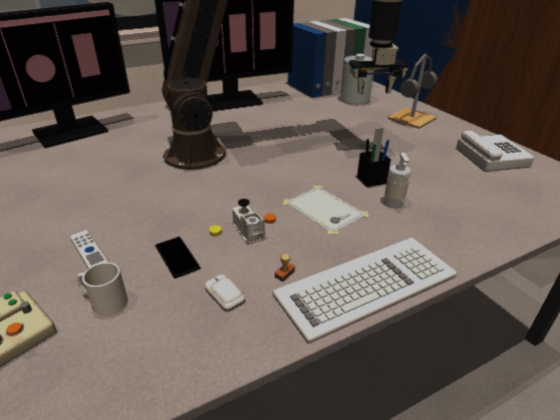

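Top view (784-wide): the dispenser's black cap is at (421,349) and its magazine at (422,316), so the mouth faces image-up, which is world +x. The sheet is at (287,330), with the key at its upper end near (290,293). The orange and yellow discs are at (379,343) and (467,355), and the stamp is at (421,227). The scene view agrees.

Run:
```python
from h import *
p=cv2.imread("pics/t0.png"); d=np.load("pics/t0.npy"); C=cam("top")
g=cv2.cvtColor(p,6); hsv=cv2.cvtColor(p,40)
def P(u,v,z): return np.round(onplane(C,[[u/1.4,v/1.4]],z)[0],3)
def blob(m,u,v,z,s,lab):
    m=(m*255).astype(np.uint8); n,L,st,ce=cv2.connectedComponentsWithStats(m)
    i=L[int(v/1.4),int(u/1.4)]
    if i==0: print(lab,'none');return
    c=cv2.findContours((L==i).astype(np.uint8),0,2)[0][0]; r=cv2.minAreaRect(c)
    print(lab,st[i],np.round(onplane(C,[ce[i]],z)[0],4)); print(np.round(onplane(C,cv2.boxPoints(r),z)[:,:2],4).tolist())
y,x=np.mgrid[:420,:560]
W=bydepth(C,np.c_[x.ravel(),y.ravel()],d.ravel()).reshape(420,560,3); Z=W[...,2]
box=np.zeros_like(g,bool); box[210:270,285:318]=1
blob((g<60)&box,421,349,.086,0,'cap')
blob((g>120),287,340,0,0,'sheet')
blob((hsv[...,1]>100)&(g>40),421,227,.03,0,'stamp')
blob((hsv[...,1]>120)&(g>40),379,343,.007,0,'or')
blob((hsv[...,1]>120)&(g>40),467,355,.007,0,'ye')
m=box&(Z>.04)&(Z<.058); print('housing', np.round([W[m][:,:2].min(0),W[m][:,:2].max(0)],3))
m=box&(Z>.075); print('capZ',m.sum(),W[m].mean(0))
m=box&(Z>.06)&(Z<.075); print('mag',m.sum(),W[m].mean(0))
for u,v in [(421,349),(421,365),(422,316),(287,340),(421,300)]: print(u,v,W[int(v/1.4),int(u/1.4)])
q=cv2.resize(p[195:285,165:345],(800,400),interpolation=cv2.INTER_CUBIC); cv2.imwrite("pics/c0.png",q)
```

```text
cap [295 243  12  12 112] [ 0.5083 -0.0243  0.086 ]
[[0.5079, -0.0049], [0.5272, -0.0234], [0.5075, -0.044], [0.4883, -0.0255]]
sheet [ 166  187   76   96 4437] [0.5391 0.2392 0.    ]
[[0.6445, 0.3491], [0.6763, 0.1736], [0.4379, 0.1284], [0.4069, 0.3012]]
stamp [290 154  21  16 177] [ 0.7408 -0.0208  0.03  ]
[[0.7484, 0.0095], [0.767, -0.0383], [0.7378, -0.0494], [0.7192, -0.0018]]
or [264 238  14  14 138] [0.5179 0.0543 0.007 ]
[[0.5099, 0.077], [0.5405, 0.0627], [0.5261, 0.032], [0.4956, 0.0464]]
ye [326 247  14  13 138] [ 0.4983 -0.1138  0.007 ]
[[0.4977, -0.0905], [0.5211, -0.113], [0.4975, -0.1375], [0.4742, -0.115]]
housing [[ 0.473 -0.053]
 [ 0.587  0.001]]
capZ 149 [ 0.50807181 -0.02396544  0.1396445 ]
mag 181 [ 0.56721681 -0.02795969  0.06505856]
421 349 [ 0.50704972 -0.02377076  0.08832305]
421 365 [ 0.4785369  -0.02524964  0.04997179]
422 316 [ 0.56907118 -0.02578149  0.05936621]
287 340 [0.51993197 0.23232908 0.00329402]
421 300 [ 0.60223384 -0.0239405  -0.00139365]
```

View pics/c0.png

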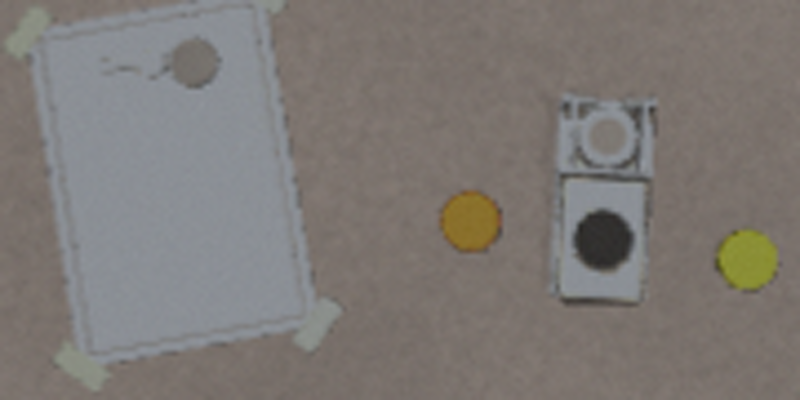

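The crop shows the magazine's top case at (607,135), the cap at (603,240), and the sheet's edges roughly at (38,35), (262,5), (312,318) and (85,362). The key tag is at (194,63) and the orange disc at (470,221). So the cap is at about (0.508,-0.024), and the case should come out at about (0.624,-0.028). My target is about (0.545,0.225). I'm moving to above the cap now, with the fingers shut.

arm_command(
  steps=[
    {"translation": [35,36,0],"rotation": [0,0,-0.8],"claw": 0},
    {"translation": [70,72,0],"rotation": [0,0,-1.6],"claw": 0},
    {"translation": [105,108,0],"rotation": [0,0,-2.4],"claw": 0},
    {"translation": [140,144,0],"rotation": [0,0,-3.2],"claw": 0},
    {"translation": [175,180,0],"rotation": [0,0,-4],"claw": 0},
  ],
)

```text
clock: 0.6
tool_pos: [0.3568, 0.3838, 0.2263]
orientation: [180.0, 0.0, -3.2]
force: [1.3, -0.1, 0.1]
opening: 0.0532
gripper_force: 0.0
```

arm_command(
  steps=[
    {"translation": [20,48,0],"rotation": [0,0,-0.8],"claw": 0},
    {"translation": [40,94,0],"rotation": [0,0,-1.6],"claw": 0},
    {"translation": [61,140,0],"rotation": [0,0,-2.4],"claw": 0},
    {"translation": [82,186,0],"rotation": [0,0,-3.3],"claw": 0},
    {"translation": [102,232,0],"rotation": [0,0,-4.1],"claw": 0},
  ],
)

```text
clock: 1.1
tool_pos: [0.4437, 0.1496, 0.2266]
orientation: [-180.0, -0.0, 17.3]
force: [1.2, 0.2, -0.1]
opening: 0.0132
gripper_force: 0.0
```

arm_command(
  steps=[
    {"translation": [2,40,0],"rotation": [0,0,0],"claw": 0},
    {"translation": [4,80,0],"rotation": [0,0,0],"claw": 0},
    {"translation": [7,120,0],"rotation": [0,0,0],"claw": 0},
    {"translation": [10,160,0],"rotation": [0,0,0],"claw": 0},
    {"translation": [10,185,0],"rotation": [0,0,0],"claw": 0},
  ],
)

```text
clock: 1.6
tool_pos: [0.508, -0.0245, 0.2262]
orientation: [180.0, 0.0, 17.1]
force: [0.4, 0.5, -0.2]
opening: 0.0003
gripper_force: 0.0
```

Run:
```python
from h import *
C,p,d=shot("wrist","w0"); print(np.round(C[0]["hand_eye"],3).tolist(),C[3],ctrl.get_obs()["tool_pos"])
```

```text
[[-0.001, -0.963, -0.268, 0.074], [1.0, -0.001, -0.001, -0.0], [0.001, -0.268, 0.963, -0.158], [0.0, 0.0, 0.0, 1.0]] [ 0.5785028  -0.00281314  0.38390813] [ 0.50838893 -0.02621482  0.226043  ]
```

View pics/w0.png

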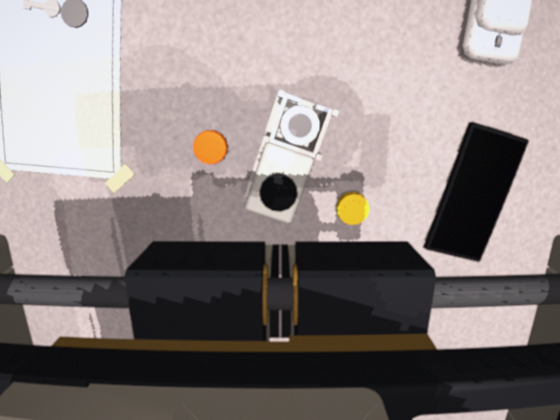

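The wrist view shows the cap at (278,191), the top case at (300,126), orange at (209,147) and yellow at (352,209). The sheet's right edge runs from (120,0) to (118,172). I'll measure these.

Run:
```python
from h import *
p=cv2.imread("pics/w0.png"); d=np.load("pics/w0.npy"); C=cam("wrist"); g=cv2.cvtColor(p,6)
m=((g<55)*255).astype(np.uint8); n,L,st,ce=cv2.connectedComponentsWithStats(m); i=L[191,278]
print('cap',st[i],onplane(C,[ce[i]],.086), d[191,278], bydepth(C,[[278,191]],[d[191,278]]))
print('case top',onplane(C,[[300,126]],.06),bydepth(C,[[300,126]],[d[126,300]]))
# magazine top corners (front L/R), housing base back corners
print('mag front top',onplane(C,[[284,92],[337,109]],.068))
print('housing back',onplane(C,[[247,210],[290,222]],.004))
for n,uv in dict(orange=(209,147),yellow=(352,209),sheetR0=(120,5),sheetBR=(118,172),sheetBL=(5,163),key=(74,12)).items(): print(n,onplane(C,[uv],.0).round(3))
C=cam("top"); print('sheet top-view',onplane(C,np.array([[38,35],[262,5],[312,318],[85,362],[194,63],[105,68]])*.225+[165,195],0).round(3)[:,:2].tolist())
```

```text
cap [ 260  174   37   37 1026] [[ 0.51148005 -0.02343749  0.086     ]] 0.30683127 [[ 0.51196759 -0.02327654  0.08451986]]
case top [[ 0.56981204 -0.0262817   0.06      ]] [[ 0.56980226 -0.02630509  0.05965394]]
mag front top [[ 0.59348797 -0.00379157  0.068     ]
 [ 0.59350119 -0.05211401  0.068     ]]
housing back [[ 0.46281858 -0.00140893  0.004     ]
 [ 0.46341725 -0.05185754  0.004     ]]
orange [[0.518 0.057 0.   ]]
yellow [[ 0.498 -0.115  0.   ]]
sheetR0 [[0.633 0.182 0.   ]]
sheetBR [[0.462 0.15  0.   ]]
sheetBL [[0.433 0.285 0.   ]]
key [[0.614 0.229 0.   ]]
sheet top-view [[0.625, 0.323], [0.647, 0.186], [0.456, 0.149], [0.426, 0.286], [0.61, 0.226], [0.605, 0.281]]
```

arm_command(
  steps=[
    {"translation": [2,1,45],"rotation": [0,0,0],"claw": 0},
    {"translation": [2,1,90],"rotation": [0,0,0],"claw": 0},
    {"translation": [2,1,120],"rotation": [0,0,0],"claw": 0},
    {"translation": [2,1,132],"rotation": [0,0,0],"claw": 0},
    {"translation": [2,1,134],"rotation": [0,0,0],"claw": 0},
  ],
)

```text
clock: 2.15
tool_pos: [0.5091, -0.0228, 0.0914]
orientation: [180.0, 0.2, 17.1]
force: [1.4, 0.8, 0.2]
opening: 0.0007
gripper_force: 0.0
```

arm_command(
  steps=[
    {"translation": [0,0,4],"rotation": [0,0,0],"claw": 0},
    {"translation": [0,0,8],"rotation": [0,0,0],"claw": 0},
    {"translation": [0,0,12],"rotation": [0,0,0],"claw": 0},
    {"translation": [0,0,16],"rotation": [0,0,0],"claw": 0},
    {"translation": [0,0,20],"rotation": [0,0,0],"claw": 0},
  ],
)

```text
clock: 2.65
tool_pos: [0.5111, -0.0222, 0.0734]
orientation: [180.0, -0.2, 17.2]
force: [0.6, 0.8, 5.6]
opening: 0.0004
gripper_force: 2.7
```

arm_command(
  steps=[
    {"translation": [0,0,4],"rotation": [0,0,0],"claw": 0},
    {"translation": [0,0,8],"rotation": [0,0,0],"claw": 0},
    {"translation": [0,0,12],"rotation": [0,0,0],"claw": 0},
    {"translation": [0,0,13],"rotation": [0,0,0],"claw": 0},
    {"translation": [0,0,13],"rotation": [0,0,0],"claw": 0},
  ],
)

```text
clock: 3.15
tool_pos: [0.5111, -0.0222, 0.0603]
orientation: [180.0, -0.1, 17.2]
force: [1.4, 1.8, 7.2]
opening: -0.0
gripper_force: 3.6
```

arm_command(
  steps=[
    {"translation": [0,0,1],"rotation": [0,0,0],"claw": 0},
    {"translation": [0,0,1.5],"rotation": [0,0,0],"claw": 0},
    {"translation": [0,0,1.5],"rotation": [0,0,0],"claw": 0},
  ],
)

```text
clock: 3.45
tool_pos: [0.5112, -0.0222, 0.06]
orientation: [180.0, -0.2, 17.2]
force: [-4.9, 2.6, 20.9]
opening: 0.0005
gripper_force: 10.9
```

Force is rising with z steady at 0.060, so this is the hard stop. Raising to let it return.

arm_command(
  steps=[
    {"translation": [0,0,-8],"rotation": [0,0,0],"claw": 0},
    {"translation": [0,0,-18],"rotation": [0,0,0],"claw": 0},
    {"translation": [0,0,-30],"rotation": [0,0,0],"claw": 0},
    {"translation": [0,0,-65],"rotation": [0,0,0],"claw": 0},
    {"translation": [0,0,-100],"rotation": [0,0,0],"claw": 60},
  ],
)

```text
clock: 3.95
tool_pos: [0.5083, -0.0231, 0.1585]
orientation: [-180.0, 0.2, 17.1]
force: [1.3, -0.0, -0.0]
opening: 0.0043
gripper_force: 0.0
```

arm_command(
  steps=[
    {"translation": [0,0,-25],"rotation": [0,0,0],"claw": 60},
    {"translation": [0,0,-50],"rotation": [0,0,0],"claw": 60},
    {"translation": [0,0,-50],"rotation": [0,0,0],"claw": 60},
  ],
)

```text
clock: 4.25
tool_pos: [0.511, -0.0226, 0.2117]
orientation: [180.0, -0.3, 17.1]
force: [0.6, 0.0, -0.8]
opening: 0.0268
gripper_force: 0.0
```

Run:
```python
from h import *
C,p,d=shot("wrist","w1"); print(C[3],ctrl.get_obs()["tool_pos"])
```

```text
[ 0.58059115 -0.00096506  0.36981637] [ 0.51004906 -0.0225747   0.20974388]
```

View pics/w1.png

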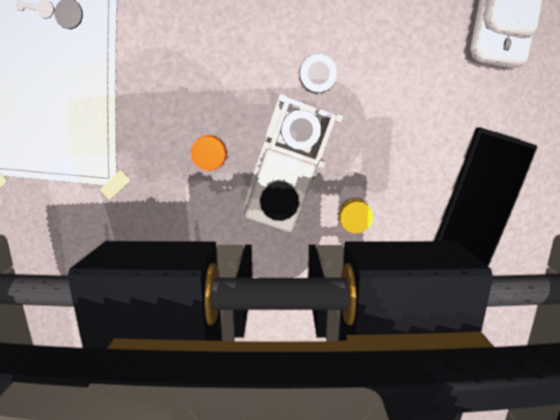

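The case came out and lies at (318,73). The cap is back up at (279,200), and the remaining cases are in the magazine at (301,130).

Run:
```python
from h import *
p=cv2.imread("pics/w1.png"); d=np.load("pics/w1.npy"); C=cam("wrist")
print(onplane(C,[[318,73]],.014),bydepth(C,[[318,73]],[d[73,318]]),bydepth(C,[[301,130]],[d[130,301]]))
print(onplane(C,[[300,73],[336,73],[318,54],[318,91]],.014).round(4))
o=ctrl.get_obs(); T=np.array(o["tool_pos"]); Rt=R.from_euler('xyz',o["orientation"],degrees=True).as_matrix()
c=onplane(C,[[318,73]],.014)[0]; c[2]=.05; print('shift to z=.05 mm',(c-T)@Rt*1000,o["orientation"],o["opening"])
```

```text
[[ 0.62396949 -0.0253425   0.014     ]] [[ 0.6243202  -0.02553721  0.01117546]] [[ 0.56886579 -0.0242475   0.04280635]]
[[ 0.6188 -0.0089  0.014 ]
 [ 0.6292 -0.0418  0.014 ]
 [ 0.6404 -0.0199  0.014 ]
 [ 0.6081 -0.0306  0.014 ]]
shift to z=.05 mm [107.67834705  36.2161099  159.99187288] [-1.79988615e+02 -1.35545869e-01  1.71220946e+01] 0.031041900065240234
```

arm_command(
  steps=[
    {"translation": [36,12,0],"rotation": [0,0,0],"claw": 66},
    {"translation": [75,25,10],"rotation": [0,0,0],"claw": 66},
    {"translation": [108,36,40],"rotation": [0,0,0],"claw": 66},
    {"translation": [108,36,80],"rotation": [0,0,0],"claw": 66},
    {"translation": [108,36,120],"rotation": [0,0,0],"claw": 66},
  ],
)

```text
clock: 4.8
tool_pos: [0.6231, -0.0256, 0.085]
orientation: [-180.0, 0.2, 17.1]
force: [-0.1, -0.1, -0.3]
opening: 0.0651
gripper_force: 0.0
```

Run:
```python
from h import *
C,p,d=shot("wrist","w2"); o=ctrl.get_obs(); print(o["tool_pos"],o["orientation"],o["opening"])
```

```text
[ 0.61822553 -0.02599356  0.07781238] [-179.83527798    0.72615601   16.98826329] 0.0653997873320882
```

View pics/w2.png

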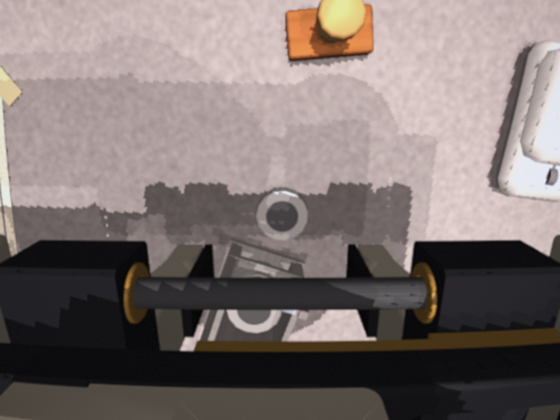

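The case is at (282,214), centred between the fingers. The stamp is ahead at (330,30). The reading shows a small wobble, so I'll check that it has settled.

arm_command(
  steps=[
    {"translation": [0,0,0],"rotation": [0,0,0],"claw": 66},
    {"translation": [0,0,0],"rotation": [0,0,0],"claw": 66},
  ],
)

```text
clock: 5.05
tool_pos: [0.6243, -0.0253, 0.0894]
orientation: [180.0, -0.0, 17.2]
force: [1.1, 0.2, 0.4]
opening: 0.0661
gripper_force: 0.0
```

Run:
```python
from h import *
o=ctrl.get_obs(); T=np.array(o["tool_pos"]); Rt=R.from_euler('xyz',o["orientation"],degrees=True).as_matrix()
C=cam("wrist"); p,d=ctrl.snapshot("wrist"); g=cv2.cvtColor(p,7)
cv2.imwrite("pics/w3.png",p[:,:,::-1])
c=cv2.HoughCircles(cv2.medianBlur(g[150:250,220:350],3),cv2.HOUGH_GRADIENT,1,50,param1=80,param2=15,minRadius=18,maxRadius=32)
print(c); 
q=c[0,0,:2]+[220,150]; P=onplane(C,[q],.014)[0]; print(q,P,(P-T)@Rt*1000,T,o["orientation"],o["force"])
```

```text
[[[60.5 63.5 25.4]]]
[280.5 213.5] [ 0.62801773 -0.02441758  0.014     ] [ 3.82538269  0.22966073 75.36007795] [ 0.62425074 -0.02528918  0.08935833] [ 1.79962656e+02 -2.36138214e-02  1.71625020e+01] [1.10962031 0.1689413  0.38539543]
```

arm_command(
  steps=[
    {"translation": [3,0,20],"rotation": [0,0,0],"claw": 66},
    {"translation": [3,0,42],"rotation": [0,0,0],"claw": 66},
    {"translation": [3,0,62],"rotation": [0,0,0],"claw": 66},
    {"translation": [3,0,76],"rotation": [0,0,0],"claw": 66},
    {"translation": [3,0,81],"rotation": [0,0,0],"claw": 66},
  ],
)

```text
clock: 5.6
tool_pos: [0.6268, -0.0242, 0.0074]
orientation: [180.0, -0.0, 17.1]
force: [0.3, -0.0, 0.2]
opening: 0.0661
gripper_force: 0.0
```

arm_command(
  steps=[
    {"translation": [0,0,0],"rotation": [0,0,0],"claw": 46},
    {"translation": [0,0,0],"rotation": [0,0,0],"claw": 46},
    {"translation": [0,0,0],"rotation": [0,0,0],"claw": 46},
    {"translation": [0,0,0],"rotation": [0,0,0],"claw": 46},
  ],
)

```text
clock: 6.0
tool_pos: [0.6271, -0.0242, 0.0079]
orientation: [180.0, -0.1, 17.1]
force: [0.3, -0.1, 0.4]
opening: 0.0465
gripper_force: 0.0
```

```bash
cat >> h.py <<'E'
def case_rel(tag,win=(130,260,200,370)):
    o=ctrl.get_obs(); T=np.array(o["tool_pos"]); Rt=R.from_euler('xyz',o["orientation"],degrees=True).as_matrix()
    C=cam("wrist"); p,d=ctrl.snapshot("wrist"); cv2.imwrite(f"pics/{tag}.png",p[:,:,::-1]); np.save(f"pics/{tag}.npy",d)
    a,b,l,r=win; g=cv2.cvtColor(p,7)
    c=cv2.HoughCircles(cv2.medianBlur(g[a:b,l:r],3),cv2.HOUGH_GRADIENT,1,50,param1=80,param2=15,minRadius=22,maxRadius=50)
    print(T.round(4),o["orientation"],o["force"].round(1),o["opening"])
    if c is None: print("none"); return
    for k in c[0][:2]:
        q=k[:2]+[l,a]; P=onplane(C,[q],.014)[0]; print(q,k[2],P.round(4),'rel tool',((P-T)@Rt*1000).round(1))
E
python3 -c "from h import *; case_rel('w4')"
```

```text
[ 0.6271 -0.0242  0.0079] [ 1.79993052e+02 -7.90249183e-02  1.71408683e+01] [ 0.3 -0.1  0.4] 0.046498419663475954
[291.5 257.5] 24.9 [ 0.6351 -0.0272  0.014 ] rel tool [ 6.8  5.3 -6. ]
```

View pics/w4.png

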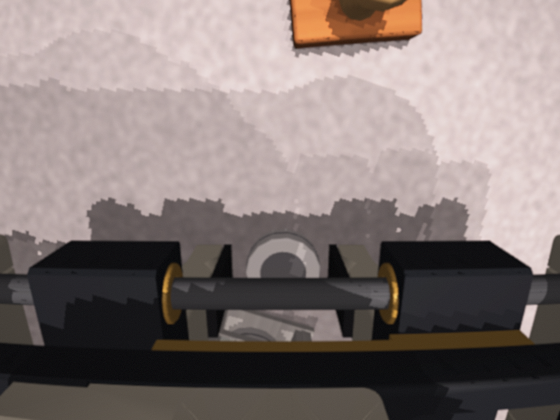

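The case sits between the fingers, spanning columns 246–319 with its front edge at row 233. I'll work out its offset along the pads from that edge.

```bash
cat >> h.py <<'E'
def rel(uv,z=.014):
    o=ctrl.get_obs(); T=np.array(o["tool_pos"]); Rt=R.from_euler('xyz',o["orientation"],degrees=True).as_matrix()
    P=onplane(cam("wrist"),uv,z); return P.round(4),((P-T)@Rt*1000).round(1)
E
python3 -c "from h import *; print(rel([[283,233],[247,266],[319,266]]))"
```

```text
(array([[ 0.6454, -0.0198,  0.014 ],
       [ 0.6247, -0.0085,  0.014 ],
       [ 0.6347, -0.0409,  0.014 ]]), array([[ 19. ,   1.3,  -6.2],
       [  2.5, -15.6,  -6.3],
       [  2.5,  18.2,  -6.3]]))
```

arm_command(
  steps=[
    {"translation": [1,-4,0],"rotation": [0,0,0],"claw": 44},
    {"translation": [1,-9,0],"rotation": [0,0,0],"claw": 44},
    {"translation": [1,-16,0],"rotation": [0,0,0],"claw": 44},
    {"translation": [1,-24,0],"rotation": [0,0,0],"claw": 44},
    {"translation": [1,-32,0],"rotation": [0,0,0],"claw": 44},
  ],
)

```text
clock: 6.55
tool_pos: [0.6178, 0.0074, 0.007]
orientation: [-180.0, 0.0, 17.1]
force: [0.8, -0.1, -1.3]
opening: 0.044
gripper_force: 0.1
```

arm_command(
  steps=[
    {"translation": [0,-8,0],"rotation": [0,0,0],"claw": 44},
    {"translation": [0,-16,0],"rotation": [0,0,0],"claw": 44},
    {"translation": [0,-24,0],"rotation": [0,0,0],"claw": 44},
    {"translation": [0,-32,0],"rotation": [0,0,0],"claw": 44},
    {"translation": [0,-40,0],"rotation": [0,0,0],"claw": 44},
  ],
)

```text
clock: 7.05
tool_pos: [0.6061, 0.0455, 0.0071]
orientation: [-180.0, -0.0, 17.1]
force: [-0.1, -1.0, -0.2]
opening: 0.0444
gripper_force: 0.0
```

```bash
python3 -c "from h import *; case_rel('w5')"
```

```text
[0.6061 0.0455 0.0071] [-1.79999654e+02 -2.22808778e-03  1.71350505e+01] [-0.1 -1.  -0.2] 0.04441714648319474
none
```

View pics/w5.png

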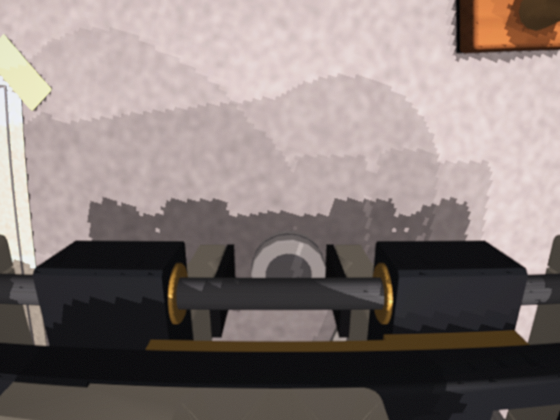

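The case is following and stays centred along the pad (front edge still at row 234, columns 252–326). Pushing on.

arm_command(
  steps=[
    {"translation": [0,-8,0],"rotation": [0,0,0],"claw": 44},
    {"translation": [0,-17,0],"rotation": [0,0,0],"claw": 44},
    {"translation": [0,-26,0],"rotation": [0,0,0],"claw": 44},
    {"translation": [0,-35,0],"rotation": [0,0,0],"claw": 44},
    {"translation": [0,-44,0],"rotation": [0,0,0],"claw": 44},
  ],
)

```text
clock: 7.6
tool_pos: [0.5931, 0.0876, 0.0071]
orientation: [180.0, -0.0, 17.1]
force: [-0.2, -0.4, -0.2]
opening: 0.0442
gripper_force: 0.1
```

arm_command(
  steps=[
    {"translation": [0,-9,0],"rotation": [0,0,0],"claw": 44},
    {"translation": [0,-18,0],"rotation": [0,0,0],"claw": 44},
    {"translation": [0,-27,0],"rotation": [0,0,0],"claw": 44},
    {"translation": [0,-36,0],"rotation": [0,0,0],"claw": 44},
    {"translation": [0,-45,0],"rotation": [0,0,0],"claw": 44},
  ],
)

```text
clock: 8.1
tool_pos: [0.5799, 0.1306, 0.0071]
orientation: [-180.0, -0.0, 17.1]
force: [0.7, -0.1, 0.1]
opening: 0.044
gripper_force: 0.1
```

Run:
```python
from h import *
case_rel('w6'); d5=np.load('pics/w5.npy'); d=np.load('pics/w6.npy')
for n in('w5','w6'):
    C=cam("wrist"); d=np.load(f'pics/{n}.npy'); y,x=np.mgrid[225:262,230:345]
    W=bydepth(C,np.c_[x.ravel(),y.ravel()],d[225:262,230:345].ravel()); m=(W[:,2]>.006)&(W[:,2]<.022)&(d[225:262,230:345].ravel()>0)
    xx,yy=x.ravel()[m],y.ravel()[m]; print(n,m.sum(),xx.min(),xx.max(),xx.mean(),yy.min())
```

```text
[0.5799 0.1306 0.0071] [-1.79999915e+02 -1.09555037e-03  1.71352244e+01] [ 0.7 -0.1  0.1] 0.04399189590372013
none
w5 1863 230 344 291.26731078904993 233
w6 1857 230 344 291.38879913839526 234
```

The case hasn't moved relative to the pads (front row 233 → 234). About 100 mm of pushing remains.

arm_command(
  steps=[
    {"translation": [0,-9,0],"rotation": [0,0,0],"claw": 44},
    {"translation": [0,-18,0],"rotation": [0,0,0],"claw": 44},
    {"translation": [0,-27,0],"rotation": [0,0,0],"claw": 44},
    {"translation": [0,-36,0],"rotation": [0,0,0],"claw": 44},
    {"translation": [0,-45,0],"rotation": [0,0,0],"claw": 44},
  ],
)

```text
clock: 8.65
tool_pos: [0.5666, 0.1736, 0.007]
orientation: [180.0, 0.0, 17.1]
force: [0.9, -0.1, -0.7]
opening: 0.0439
gripper_force: 0.0
```

arm_command(
  steps=[
    {"translation": [0,-9,0],"rotation": [0,0,0],"claw": 44},
    {"translation": [0,-18,0],"rotation": [0,0,0],"claw": 44},
    {"translation": [0,-27,0],"rotation": [0,0,0],"claw": 44},
    {"translation": [0,-36,0],"rotation": [0,0,0],"claw": 44},
    {"translation": [0,-45,0],"rotation": [0,0,0],"claw": 44},
  ],
)

```text
clock: 9.15
tool_pos: [0.5533, 0.2166, 0.0071]
orientation: [-180.0, -0.0, 17.1]
force: [0.9, -0.2, -0.2]
opening: 0.0443
gripper_force: 0.0
```

arm_command(
  steps=[
    {"translation": [0,-5,0],"rotation": [0,0,0],"claw": 44},
    {"translation": [0,-9,0],"rotation": [0,0,0],"claw": 44},
    {"translation": [0,-11,0],"rotation": [0,0,0],"claw": 44},
    {"translation": [0,-12,0],"rotation": [0,0,0],"claw": 44},
    {"translation": [0,-12,0],"rotation": [0,0,0],"claw": 44},
  ],
)

```text
clock: 9.65
tool_pos: [0.5501, 0.2273, 0.0071]
orientation: [-180.0, -0.0, 17.1]
force: [0.4, -0.6, 0.0]
opening: 0.0438
gripper_force: 0.0
```

arm_command(
  steps=[
    {"translation": [0,0,0],"rotation": [0,0,0],"claw": 64},
    {"translation": [0,0,0],"rotation": [0,0,0],"claw": 64},
    {"translation": [0,0,0],"rotation": [0,0,0],"claw": 64},
    {"translation": [0,0,0],"rotation": [0,0,0],"claw": 64},
    {"translation": [0,0,-10],"rotation": [0,0,0],"claw": 64},
  ],
)

```text
clock: 10.15
tool_pos: [0.5492, 0.2266, 0.0162]
orientation: [180.0, 0.1, 17.1]
force: [-0.9, 0.1, -0.8]
opening: 0.0635
gripper_force: 0.0
```

arm_command(
  steps=[
    {"translation": [0,0,-30],"rotation": [0,0,0],"claw": 64},
    {"translation": [0,0,-60],"rotation": [0,0,0],"claw": 64},
    {"translation": [0,0,-100],"rotation": [0,0,0],"claw": 64},
    {"translation": [0,0,-145],"rotation": [0,0,0],"claw": 64},
    {"translation": [0,0,-190],"rotation": [0,0,0],"claw": 64},
  ],
)

```text
clock: 10.65
tool_pos: [0.5497, 0.2269, 0.2097]
orientation: [-180.0, -0.0, 17.1]
force: [1.7, 0.6, -0.4]
opening: 0.0642
gripper_force: 0.0
```

arm_command(
  steps=[
    {"translation": [-40,0,-20],"rotation": [0,0,0],"claw": 64},
    {"translation": [-60,0,-30],"rotation": [0,0,0],"claw": 64},
    {"translation": [-60,0,-30],"rotation": [0,0,0],"claw": 64},
    {"translation": [-60,0,-30],"rotation": [0,0,0],"claw": 64},
  ],
)

```text
clock: 11.05
tool_pos: [0.4926, 0.2098, 0.2384]
orientation: [-179.9, -0.1, 17.2]
force: [-0.3, 0.1, -1.1]
opening: 0.0641
gripper_force: 0.0
```

Run:
```python
from h import *
o=ctrl.get_obs(); print(o["tool_pos"],o["clock"]); shot("wrist","w7")
```

```text
[0.49261922 0.20975227 0.23839015] 11.05
```

View pics/w7.png

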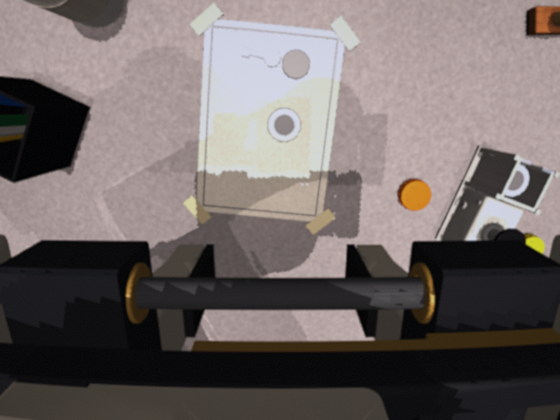

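The case lies flat at (284,124), well inside the sheet's border. The key is untouched at (295,65), and orange, the stamp and the dispenser are unchanged. Handing in.

```bash
python3 -c "
from plant import ctrl
print(ctrl.close_job())"
```

```text
the job is handed in; nothing more can be done
None
```

I pressed the plunger fully once, slid the one ejected case across the desk with the fingertips so that it lies flat and wholly on the hand-over sheet, clear of the key, and handed the job in at about 11 s (the hand-in returned no verdict).

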